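# Clamp a freshly painted model building front by its edges and hold it

### The arm

A 6-joint arm with a two-finger parallel gripper is mounted at the origin on the work surface. World frame = base frame: x ahead of the robot, y to its left, z up, the work surface at z = 0. Lengths are in m, angles in rad, forces in N, time in s.
With the tool pointing down it reaches from about 0.375 to 0.9 m from the base axis. Payload 3.1 kg.
Tool frame: the origin (TCP) lies midway between the tips of the shut fingers; the grasp point (between the pads) lies 19 mm behind it; z points along the fingers, y is the line along which they close (so a half turn about z gives the same grasp; the last joint's range is limited). The gripper opens to 87 mm and grips with 3 to 60 N. Pads are 19 mm wide; open, the fingers measure 117 mm over their backs; the gripper's body (75 mm by 190 mm) begins 51 mm behind the grasp point.
Start: joints at [-1.514, 0.527, 1.433, -0, 1.181, -0.178], TCP at [0.145, -0.608, 0.223] pointing down, gripper open.
Joint ranges: [-3.08, 3.08], [-0.75, 2.2], [0.22, 2.44], [-1.43, 4.57], [0, 2.65], [-2.85, 2.85]. Speed limits (rad/s): [2.79, 2.79, 3.14, 3.14, 3.14, 3.14].

### API

Orientations are given as a rotation vector (axis times angle).
In Python, from station import arm, vision, job gives the robot as it stands.
- The arm moves only by the shell command python3 -m creep 'ROWS' [OPENING]. ROWS is text: rows parted by semicolons, each of 4 numbers parted by spaces: the shift along the tool's x, y, z in units of 25 mm (1.0 is 25 mm), then the turn about the tool's z in units of 6 degrees (1.0 is 6 degrees). In form: x y z roll; .... A call has exactly 8 rows; each row shifts and turns the commanded pose from where the row before left it, along the tool's axes as they then stand; what a row does not reach is not made up. A row lasts 1/12 s, in which the tool goes at most 41.7 mm and 7.16 degrees, less where a joint would pass 70% of its speed; a pose out of reach is approached as far as the arm can. A call is refused whole if a number of a shift passes 1 or a number of a turn 1, either way. A call with a gripper value outside its range is refused whole. OPENING is the opening, from 0 (shut) to 1 (fully open), set as the call begins (- or left out, the last holds). The fingers move at their own pace and stop on an object; the grip force is fixed at half the most. Time passes only in rows, so rows that do not move let the fingers close, or fill a call up. It gives the time, the measured TCP pose, the force, the opening and the grip force at its end, in the units of the state.
- arm.read_state(): the state, without advancing time (a new reading comes with each control period).
- vision.grab_frame(name): name is "scene" or "top" or "wrist"; returns (picture, depth): 480x640x3 uint8, red, green, blue; 480x640 float32, m along the optical axis (not along the pixel's ray), 0 where there is no reading.
- vision.camera_info(name): a dict with "K" (3x3 intrinsics, pixels), "R" (3x3) and "t" (3): a world point X has camera coordinates R X + t. Camera axes: x right, y down, z forward; pixel columns grow to the right and rows downward; lengths in m; the calibration is good to about 2 mm. A picture is of the moment at which its call begins: read the wrist's pose just before it. camera_info takes no time and is no camera call; for the wrist camera it gives the pose at the moment of the call.
- job.sign_off(): hands the job in; it is judged then, once.
Trained networks look in the newest picture that a camera, given by its name, has taken for a name from the list of things; names that differ only in an ending like _2 or _b are one class to them, and where a whole thing is asked for, a point or a joint stands for the part that bears it (a point fixed in the world has none). Each returns a list of dicts, best first, with "p" (0 to 1); they miss things now and then, are a little off and sometimes report something else, mostly with a low value. They report only what shows in the picture. A call takes as long as a camera call. They do not tell look-alikes from the thing itself.
- vision.find_in(camera, query): "uv" ([column, row] in pixels, amid what is visible of it).
- vision.tip_of(camera, query): "uv" ([column, row] in pixels: a listed point, or the origin of a listed thing).
The state is a dict: "t": time; "joints": joint angles; "joint_vel": joint speeds; "joint_efforts": joint torques, N m; "position": TCP position; "eef_rot": TCP orientation; "ft_force": force on the tool from outside, world axes, zero at the start; "wrist_torque": the same for the moment, N m; "width": finger opening in m; "grasp_force": force on a finger pad.
Only numpy, scipy, OpenCV 4.12 (cv2) and the standard library are available. Lean on these libraries where they do the work, as an engineer would, in place of code of your own. Each camera call takes 0.05 s, during which the arm holds its last target. There are 200 camera calls.

### The job

On the layout bench, lift the freshly painted building panel off its drying block by its long edges only (never touch the wet painted face), lay it flat, face up, lengthwise and centred on the clamp's raised bed between the sprung pad and the fence, and let go of it. Then pump the clamp's trigger against its handle, without pushing the plunger or pad directly, until the pad has pushed the panel up to the fence and is pressed about half way into its spring travel, never so hard that the pad nearly bottoms out and crushes the panel. Finish holding: the program ends with the trigger still squeezed in the gripper; leave the glue bottle, toy car and battery alone.

Things in the scene. Friction and masses are not known exactly. Their poses are not given: they have to be found in the camera images.
- clamp: Ratchet clamp on an 8 mm plywood board (336 x 90 mm), fixed. Origin on the bench; x runs from handle to fence (pushing direction), z up. Handle plate x -150 to -134 mm, trigger pivot -115, fence face 136. Bed: wooden rail, y -15 to 15, x 30 to 136, top z 30; only the board lies beside it. Fence 50 wide, top z 48. Steel cheeks below the handle: 38 wide, x -155 to -85, top z 104.
- handle_back (a point): Middle of the rear (outer) face of the fixed black handle plate, 143 mm above the bench, at clamp x -150 mm. The plate is upright, 16 mm thick along x, 44 mm wide, its top at z 156 mm, free above z 104 mm.
- trigger_bar (a point): Centre of the trigger's black crossbar: round, 14 mm diameter, 44 mm long (along clamp y), 142 mm above the bench, on the fence side of the handle. From the handle's rear face to the bar's front: 50 mm released, 33 mm fully squeezed. Squeeze bar and handle together from above, closing along the clamp's x axis.
- trigger (a joint): Trigger angle, rad: 0 released, 0.36 fully squeezed, sprung back (3 N at the bar released, 6 N squeezed). Bar 45 mm above the pivot: 0.1 rad moves it 4.5 mm. Pawls drive the plunger about 4 mm per 0.1 rad once a tooth is caught (after up to 0.17 rad of play), 6 to 14 mm a full stroke, taking 8 to 15 N at the bar; on release the plunger stays. Needs several strokes.
- plunger (a joint): How far the toothed rod with the plunger head has been driven towards the fence, m; 0 to 0.055, starts at 0 to 0.014. Held by a friction brake of 4.5 N.
- pad (a joint): How far the sprung pad is pressed back into the plunger head, m: 0 free, 0.014 bottomed out. Spring 0.35 N per mm. About half way (0.007) is wanted; 0.004 to 0.010 is good, above 0.012 the panel is crushed.
- pad_face (a point): Point on the middle of the pad's front face, 33 mm above the bench. The pad is a black block 8 mm thick, 40 mm wide, z 31 to 47 mm, facing the fence.
- fence_face (a point): Middle of the fence's face turned to the pad, at the level of the bed's top (30 mm). With the pad free, 100 to 114 mm from pad to fence at the start, for a panel 80 mm long.
- panel: Loose plywood building front, 80 mm (x) x 50 mm (y) x 6 mm, with a wet pale painted face with dark windows on top, 74 x 43 mm and 1 mm high, set in from the edges. About 60 g. Origin at the centre of its underside, z up out of the painted face. Take it across its 50 mm width, by its bare long edges. Either end may face the fence.
- stand: Wooden drying block fixed to the bench under the panel, 64 (x) x 30 (y) x 30 mm high; origin at the centre of its underside. The panel overhangs it by 10 mm along its long edges.
- glue: White glue bottle, 52 mm diameter, 130 mm tall, standing; to be left alone. Origin at its foot.
- car: Blue toy car, 75 x 32 x 30 mm, to be left alone. Origin under its middle.
- battery: Black drill battery, 75 x 60 x 46 mm, to be left alone. Origin under its middle.
- wet_face: The wet painted face of the panel, a 74 x 43 mm coat 1 mm high on its top, fixed to it; origin as the panel's. Nothing of the robot may touch it.
There are look-alikes about, which are no part of the job. There is more than one size of the panel; the job needs the middle-sized.

How it is judged:
By the outcome, as a careful person would: the job done as asked, in the order asked, and still so for the second after the job is handed in, while the arm keeps its last pose, push and grip.
It also fails if it takes over 64 s, if anything falls off the work surface, if the arm or the gripper's body presses on something with over 40 N, if the wrist force passes 120 N, or if a joint passes its speed limit or range.

## Working session

There is one attempt and no reset: what is moved stays moved. The work goes in short steps, Python scripts to look and compute and a shell command to move; the robot and the scene stay as the last step left them, time stands still between calls to the robot, and variables do not carry over. Pictures are saved under pics/ and viewed, at most 10 in all, crops included, and the job is handed in when it is done.

```bash
mkdir -p pics; ls
cat > h.py <<'E'
import numpy as np, cv2
from station import arm, vision, job
from scipy.spatial.transform import Rotation as Ro
def ray(cam,uv,z):
    c=vision.camera_info(cam);K,R,t=[np.array(c[k]) for k in("K","R","t")]
    d=R.T@np.linalg.solve(K,[uv[0],uv[1],1]);o=-R.T@t
    return o+d*(z-o[2])/d[2]
def dep(cam,uv,D):
    c=vision.camera_info(cam);K,R,t=[np.array(c[k]) for k in("K","R","t")]
    u,v=int(round(uv[0])),int(round(uv[1]));p=D[max(v-2,0):v+3,max(u-2,0):u+3];p=p[p>0]
    if len(p)==0:return None
    return R.T@(np.linalg.solve(K,[uv[0],uv[1],1])*np.median(p)-t)
def proj(cam,X):
    c=vision.camera_info(cam);K,R,t=[np.array(c[k]) for k in("K","R","t")]
    p=K@(R@np.array(X)+t);return p[:2]/p[2]
E
python3 - <<'E'
from h import *
np.set_printoptions(precision=4,suppress=True)
s=arm.read_state();print(s['t'],s['position'],s['eef_rot'],s['width'])
for cam in("top","scene"):
    I,D=vision.grab_frame(cam);cv2.imwrite(f"pics/{cam}0.png",I[...,::-1]);np.savez(f"{cam}0.npz",I=I,D=D)
    for q in("panel","stand","handle_back","trigger_bar","pad_face","fence_face","clamp","glue","car","battery"):
        for r in vision.tip_of(cam,q)[:4]:
            print(cam,q,round(r['p'],2),np.round(r['uv']),dep(cam,r['uv'],D))
E
```

```text
pics
0.0 [ 0.1454 -0.6071  0.2216] [-3.1178 -0.3678 -0.0002] 0.0870408378954314
top panel 0.86 [476. 235.] [ 0.6151 -0.3655  0.0093]
top panel 0.78 [512. 302.] [ 0.457 -0.444  0.005]
top panel 0.76 [465. 297.] [ 0.4683 -0.3281  0.0379]
top handle_back 0.92 [243. 254.] [0.568  0.1857 0.0472]
top trigger_bar 0.45 [265. 260.] [0.544  0.122  0.1484]
top trigger_bar 0.21 [155. 309.] [0.4409 0.3764 0.0794]
top pad_face 0.6 [322. 286.] [0.495  0.0037 0.0133]
top fence_face 0.86 [372. 295.] [ 0.4711 -0.1116  0.0477]
top clamp 0.66 [312. 277.] [0.5136 0.0261 0.0518]
top car 0.71 [322. 166.] [0.7805 0.0032 0.0286]
scene panel 0.85 [177. 327.] [ 0.6304 -0.3611  0.0105]
scene panel 0.78 [178. 277.] [ 0.477  -0.3276  0.0366]
scene panel 0.57 [132. 299.] [ 0.4782 -0.4421  0.0067]
scene stand 0.66 [179. 287.] [ 0.513  -0.3329  0.0328]
scene handle_back 0.57 [376. 216.] [0.5738 0.1567 0.1531]
scene handle_back 0.28 [450. 252.] [0.6195 0.3656 0.0238]
scene trigger_bar 0.61 [361. 214.] [0.5366 0.1342 0.1465]
scene pad_face 0.38 [307. 256.] [0.4751 0.0119 0.015 ]
scene fence_face 0.59 [260. 254.] [ 0.4664 -0.1155  0.0474]
scene clamp 0.77 [318. 264.] [0.5145 0.0248 0.0082]
scene glue 0.91 [421. 228.] [0.4577 0.3806 0.0126]
scene glue 0.53 [179. 288.] [ 0.5133 -0.334   0.0303]
scene battery 0.91 [448. 252.] [0.6126 0.3633 0.0214]
```

Run:
```python
from h import *
I=np.load("top0.npz")["I"]
a=cv2.resize(I[200:340,220:540],(800,350),interpolation=cv2.INTER_CUBIC)
cv2.imwrite("pics/c1.png",a[...,::-1])
```

```text
(no output)
```

View pics/top0.png

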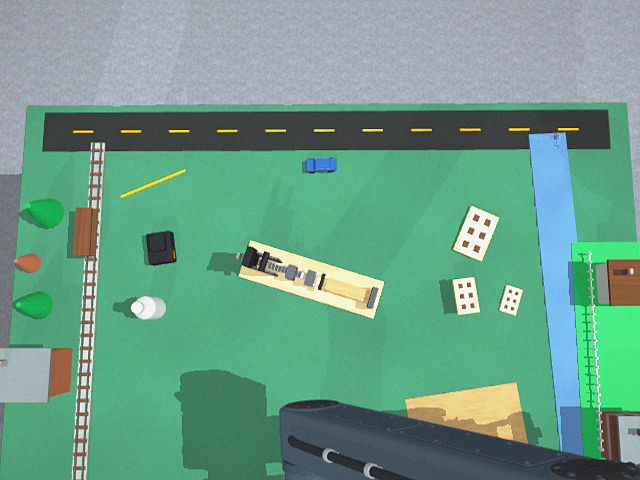

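View pics/c1.png

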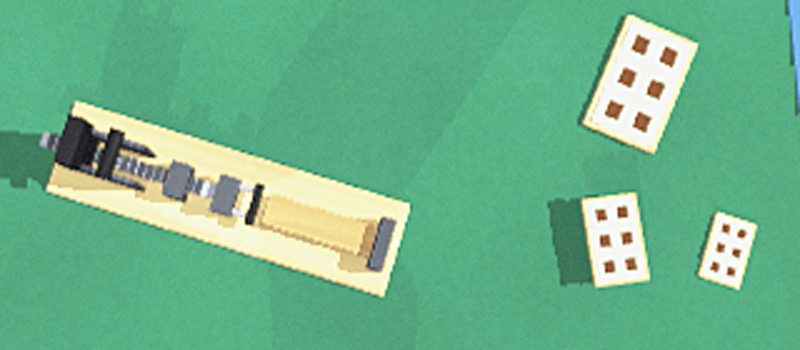

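Candidates for the panel: (476,235) is big and lies on the bench. (512,302) is small and lies on the bench. (465,297) is middle-sized, raised to z≈38 mm with a shadow and block, so that is the one. Clamp: handle at about (250,257), fence at about (373,297). Next I measure both poses.

```bash
cat > meas.py <<'E'
from h import *
np.set_printoptions(precision=4,suppress=True)
def rect(cam,mask,z):
    cs,_=cv2.findContours(mask.astype(np.uint8),cv2.RETR_EXTERNAL,cv2.CHAIN_APPROX_NONE)
    c=max(cs,key=cv2.contourArea)[:,0]
    P=np.array([ray(cam,p,z)[:2] for p in c])
    (cx,cy),(w,h),a=cv2.minAreaRect((P*1000).astype(np.float32))
    if w<h:w,h,a=h,w,a+90
    return np.array([cx,cy])/1000,w,h,(a+90)%180-90
E
python3 - <<'E'
from meas import *
for cam,box in(("top",(435,495,270,325)),("scene",(140,215,255,310))):
    d=np.load(cam+"0.npz");I=d["I"].astype(int);D=d["D"]
    m=np.zeros(I.shape[:2],bool);u0,u1,v0,v1=box
    white=(I.min(2)>185)
    m[v0:v1,u0:u1]=white[v0:v1,u0:u1]
    print(cam,"panel white (74x43)",rect(cam,m,.037))
    c=vision.camera_info(cam);K,R,t=[np.array(c[k]) for k in("K","R","t")]
    vv,uu=np.mgrid[0:480,0:640];X=(np.stack([uu,vv,np.ones_like(uu)],-1)@np.linalg.inv(K).T*D[...,None]-t)@R
    ok=(D>0)&(abs(X[...,0]-.51)<.12)&(abs(X[...,1]-.02)<.2)
    g=(I[...,0]>I[...,1]+5)&(I[...,0]>120)
    # board
    bm=ok&((X[...,2]>.005))&((I[...,1]<I[...,0]*1.15)|(X[...,2]>.02))
    bm=cv2.morphologyEx(bm.astype(np.uint8),cv2.MORPH_CLOSE,np.ones((5,5)))
    if cam=="top": print("board 336x90",rect(cam,bm,.008))
    cl=X[ok&(X[...,2]>.005)]
    np.save(cam+"_cl.npy",cl)
    th=np.radians
    for nm,lo,hi in(("handle/bar tops",.139,.165),("fence/pad tops",.043,.056)):
        q=cl[(cl[:,2]>lo)&(cl[:,2]<hi)]
        print(nm,len(q),q.mean(0) if len(q) else "")
E
```

```text
top panel white (74x43) (array([ 0.4713, -0.3294]), 78.01187896728516, 48.34714889526367, 7.782477378845215)
board 336x90 (array([0.5149, 0.0394]), 354.9060363769531, 91.93472290039062, 72.66487121582031)
handle/bar tops 311 [0.5479 0.1427 0.1515]
fence/pad tops 629 [0.513  0.0301 0.0488]
scene panel white (74x43) (array([ 0.4742, -0.3293]), 78.8261489868164, 47.38707733154297, 7.874110221862793)
handle/bar tops 172 [0.5565 0.1437 0.1498]
fence/pad tops 473 [0.5302 0.0598 0.0487]
```

```bash
python3 -m creep '0.95 -0.48 0 0;0.95 -0.48 0 0;0.95 -0.48 0 0;0.95 -0.48 0 0;0.95 -0.48 0 0;0.95 -0.48 0 0;0.95 -0.48 0 0;0.95 -0.48 0 0' 1; python3 -m creep '0.95 -0.48 0 0;0.95 -0.48 0 0;0.95 -0.48 0 0;0.95 -0.48 0 0;0.95 -0.48 0 0;0.95 -0.48 0 0;0.8 -0.4 0 0;0 0 0 0.94'
python3 - <<'E'
from meas import *
s=arm.read_state();print(s['t'],s['position'],s['eef_rot'])
I,D=vision.grab_frame("wrist");cv2.imwrite("pics/w1.png",I[...,::-1]);np.savez("w1.npz",I=I,D=D)
print(vision.camera_info("wrist"))
for r in vision.tip_of("wrist","panel"):print(r,ray("wrist",r['uv'],.03),dep("wrist",r['uv'],D))
print(proj("wrist",[.472,-.3294,.037]))
E
```

```text
t: 1.77
position: [0.3088, -0.4694, 0.2227]
eef_rot: [3.12, 0.368, 0.0]
ft_force: [0.2, -0.8, -0.5]
width: 0.087
grasp_force: 0.0
t: 2.43
position: [0.4496, -0.3497, 0.2227]
eef_rot: [-3.133, -0.218, -0.003]
ft_force: [-0.6, -0.7, 0.6]
width: 0.0872
grasp_force: 0.0
2.4333 [ 0.4496 -0.3497  0.2227] [-3.133  -0.2176 -0.0027]
{'K': array([[362.2456,   0.    , 319.8776],
       [  0.    , 362.2456, 242.3687],
       [  0.    ,   0.    ,   1.    ]]), 'R': array([[ 0.1317, -0.9913,  0.0005],
       [-0.9504, -0.1261,  0.2843],
       [-0.2817, -0.0379, -0.9587]]), 't': array([-0.4079,  0.3474,  0.5039])}
{'uv': [406.0, 212.0], 'p': 0.91} [ 0.4639 -0.4372  0.03  ] [ 0.4596 -0.4438  0.0053]
{'uv': [301.9, 190.2], 'p': 0.55} [ 0.4712 -0.3318  0.03  ] [ 0.4721 -0.3319  0.0364]
[299.2158 190.075 ]
```

View pics/w1.png

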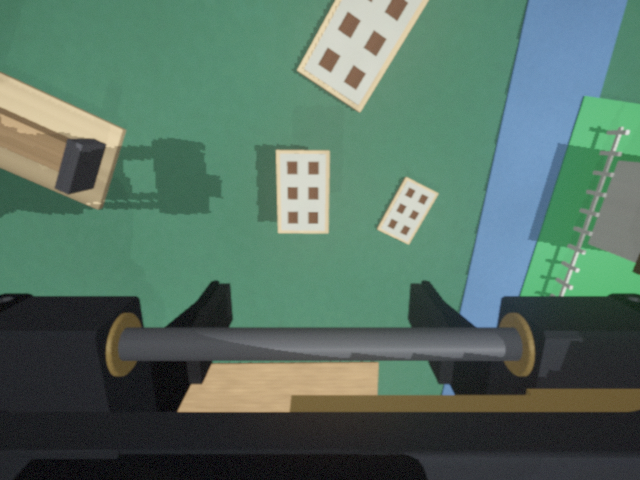

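The wrist view shows three panels: the big one at (365,40), the middle one raised with its own shadow at (303,191), and the small one at (408,211). The one at (303,191) is the target. Next I measure it precisely.

```bash
cat >> meas.py <<'E'
def tool(s):
    return Ro.from_rotvec(s['eef_rot']).as_matrix(),np.array(s['position'])
def panel(cam,I,box,z):
    u0,u1,v0,v1=box;J=I.astype(int);m=np.zeros(I.shape[:2],bool)
    m[v0:v1,u0:u1]=(J[...,0]>J[...,1]-2)[v0:v1,u0:u1]&(J[...,0]>110)[v0:v1,u0:u1]
    return rect(cam,m,z)
E
python3 - <<'E'
from meas import *
I=np.load("w1.npz")["I"];D=np.load("w1.npz")["D"]
c,w,h,a=panel("wrist",I,(262,345,135,250),.036);print(c,w,h,a)
u,v=np.mgrid[285:320,155:230];print("z",[round(dep("wrist",p,D)[2],4) for p in((284,160),(322,160),(303,225),(303,180))])
R,p=tool(arm.read_state())
d=R.T@(np.r_[c,.016]-p);print("tool shift units",d/.025,"tool x yaw",np.degrees(np.arctan2(R[1,0],R[0,0])), R[:,2])
E
```

```text
[ 0.4705 -0.3327] 80.16716003417969 50.65719985961914 7.550412178039551
z [np.float64(0.0366), np.float64(0.0368), np.float64(0.0367), np.float64(0.0368)]
tool shift units [ 1.0131 -0.6357  8.2644] tool x yaw 7.940649220020098 [-0.     -0.0003 -1.    ]
```

```bash
python3 -m creep '0.13 -0.09 1 0;0.13 -0.09 1 0;0.13 -0.09 1 0;0.13 -0.08 1 0;0.13 -0.08 1 0;0.12 -0.08 1 0;0.12 -0.07 1 0;0.12 -0.07 0.8 0' 1; python3 -m creep '0 0 0.2 0;0 0 0.2 0;0 0 0 0;0 0 0 0;0 0 0 0;0 0 0 0;0 0 0 0;0 0 0 0' 1
python3 - <<'E'
from meas import *
print(arm.read_state()['position'])
I,D=vision.grab_frame("wrist");cv2.imwrite("pics/w2.png",I[...,::-1])
E
```

```text
t: 3.2
position: [0.4688, -0.3335, 0.0258]
eef_rot: [-3.133, -0.216, 0.002]
ft_force: [0.5, -0.4, -0.2]
width: 0.0869
grasp_force: 0.0
t: 3.87
position: [0.4699, -0.3335, 0.0183]
eef_rot: [3.133, 0.214, 0.001]
ft_force: [0.7, 0.5, -0.3]
width: 0.0872
grasp_force: 0.0
[ 0.4699 -0.3335  0.0183]
```

View pics/w2.png

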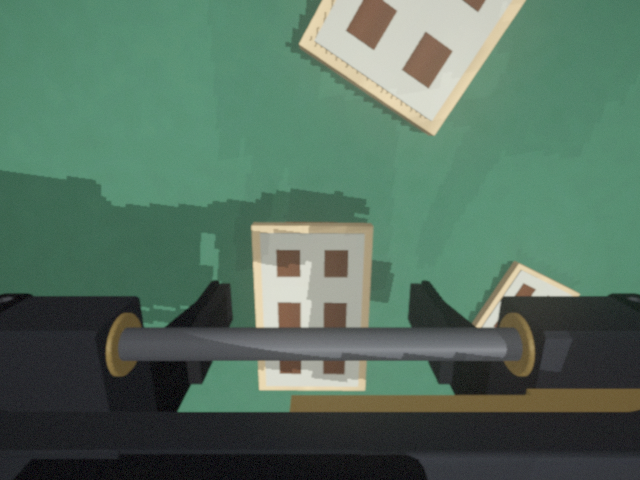

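The panel, centred at about (312,305), sits roughly 3 mm left of the mid-line between the fingers (230 and 410, so 320). I shift to match, close and lift.

```bash
python3 -m creep '0 -0.13 0 0;0 0 0 0;0 0 0 0;0 0 0 0;0 0 0 0;0 0 0 0;0 0 0 0;0 0 0 0' 0.45;  python3 -m creep '0 0 0 0;0 0 0 0;0 0 -0.2 0;0 0 -0.8 0;0 0 -1 0;0 0 -1 0;0 0 -1 0;0 0 -1 0' 0.45
python3 - <<'E'
from meas import *
I,D=vision.grab_frame("wrist");np.savez("w3.npz",I=I,D=D)
print(panel("wrist",I,(225,410,150,330),.14))
I,D=vision.grab_frame("top");np.savez("top3.npz",I=I,D=D)
E
```

```text
t: 4.58
position: [0.4692, -0.33, 0.0175]
eef_rot: [3.134, 0.214, 0.0]
ft_force: [0.9, -0.1, -0.8]
width: 0.0496
grasp_force: 30.0
t: 5.25
position: [0.4689, -0.3296, 0.1439]
eef_rot: [-3.134, -0.214, 0.001]
ft_force: [0.2, -0.9, -0.8]
width: 0.0495
grasp_force: 30.0
(array([ 0.4881, -0.3305]), 71.84871673583984, 60.10708236694336, 7.564211845397949)
```

Run:
```python
from meas import *
th=np.radians(72.66-180);ux=np.array([np.cos(th),np.sin(th)]);uy=np.array([-ux[1],ux[0]])
c=np.array([.5149,.0394])
for cam in("top","scene"):
    cl=np.load(cam+"_cl.npy");q=np.c_[(cl[:,:2]-c)@ux,(cl[:,:2]-c)@uy,cl[:,2]]*1000
    for nm,z0,z1,x0,x1 in(("fence",46,60,90,180),("bed",25,34,40,140),("pad/plunger",42,60,-80,80),("handle",150,165,-200,-60),("bar",140,149.9,-180,-60),("board",5,12,-200,200)):
        k=q[(q[:,2]>z0)&(q[:,2]<z1)&(q[:,0]>x0)&(q[:,0]<x1)]
        if len(k)>5:print(cam,nm,len(k),np.percentile(k,[1,50,99],axis=0).round(1).tolist())
d=np.load("top0.npz")
for P,z in((c-ux*0,.008),):print(proj("top",[*P,z]))
s=arm.read_state();print(s['joints'])
```

```text
top fence 101 [[153.5, -23.2, 46.1], [160.0, -0.0, 48.8], [167.2, 25.6, 55.7]]
top bed 465 [[48.5, -13.7, 25.1], [93.3, 1.3, 29.9], [139.4, 15.6, 33.8]]
top pad/plunger 464 [[-78.4, -17.0, 42.2], [-14.4, 1.0, 49.3], [40.6, 18.7, 57.3]]
top handle 188 [[-132.0, -20.3, 150.2], [-121.8, 1.2, 154.8], [-84.3, 22.3, 160.4]]
top bar 118 [[-117.3, -21.0, 140.5], [-90.4, -0.8, 146.8], [-82.6, 21.8, 149.7]]
top board 3054 [[-156.9, -118.8, 5.1], [14.4, -13.4, 7.7], [177.9, 116.4, 11.8]]
scene fence 58 [[152.5, -21.8, 46.3], [158.1, 1.7, 48.5], [165.7, 29.0, 51.5]]
scene bed 281 [[47.4, -14.0, 25.3], [93.8, 6.8, 30.2], [138.4, 20.4, 33.7]]
scene pad/plunger 308 [[-78.3, -17.1, 42.2], [-21.1, 7.5, 48.8], [38.3, 23.8, 58.8]]
scene handle 75 [[-133.8, -19.8, 150.2], [-124.3, 6.3, 155.6], [-89.2, 25.9, 158.4]]
scene bar 87 [[-132.1, -16.7, 140.5], [-94.3, 16.7, 146.6], [-84.7, 26.8, 149.9]]
scene board 1402 [[-157.1, -30.1, 5.2], [6.3, 26.2, 8.5], [173.0, 49.7, 11.7]]
[306.7662 277.4451]
[-0.8074  0.5571  1.6351  0.0001  0.94    0.6268]
```

```bash
python3 -m creep '0 0 0 -0.98;0 0 0 -0.98;0 0 0 -0.98;0 0 0 -0.98;0 0 0 -0.98;0 0 0 -0.98;0 0 0 -0.98;0 0 0 -0.98' 0.45;  python3 -m creep '0 0 0 -0.98;0 0 0 -0.98;0 0 0 -1;1 -0.5 0 0;1 -0.5 0 0;1 -0.5 0 0;1 -0.5 0 0;1 -0.5 0 0' 0.45
python3 - <<'E'
from meas import *
I,D=vision.grab_frame("wrist");np.savez("w4.npz",I=I,D=D);cv2.imwrite("pics/w4.png",I[...,::-1])
s=arm.read_state();R,p=tool(s);print(p,R[:,0])
for q in("handle_back","trigger_bar","pad_face","fence_face"):
    for r in vision.tip_of("wrist",q)[:2]:print(q,r)
ux=np.array([-.298,-.9545]);uy=np.array([.9545,-.298]);o=np.array([.5108,.0229])
for x,y,z in((-150,0,143),(-89,0,149),(23,0,47),(136,0,48),(136,25,48),(136,-25,48),(168,45,8),(168,-45,8)):print((x,y,z),proj("wrist",[*(o+ux*x/1e3+uy*y/1e3),z/1e3]))
E
```

```text
t: 6.02
position: [0.4685, -0.3293, 0.1415]
eef_rot: [-2.783, -1.453, 0.001]
ft_force: [0.3, 0.4, -1.0]
width: 0.0494
grasp_force: 30.0
t: 6.68
position: [0.4458, -0.1904, 0.1418]
eef_rot: [-2.531, -1.858, 0.001]
ft_force: [-0.1, -0.2, -0.5]
width: 0.0493
grasp_force: 30.0
[ 0.4424 -0.1841  0.1413] [0.2975 0.9547 0.0053]
fence_face {'uv': [316.5, 119.4], 'p': 0.6}
(-150, 0, 143) [  299.2083 -1477.1456]
(-89, 0, 149) [ 302.3639 -961.9773]
(23, 0, 47) [313.0721 -87.3682]
(136, 0, 48) [314.0524 117.5145]
(136, 25, 48) [351.4113 117.493 ]
(136, -25, 48) [276.6875 117.536 ]
(168, 45, 8) [371.2101 161.9634]
(168, -45, 8) [258.7382 162.0389]
```

View pics/w4.png

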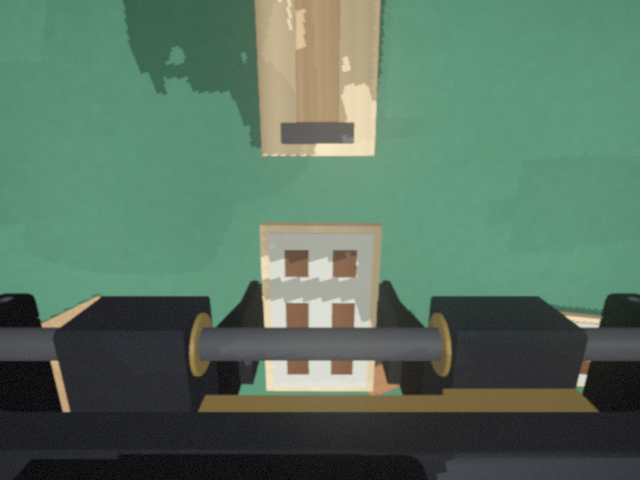

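The fence is at (317,133) and the panel is centred in the hand at (320,308), parallel to the board. The lateral position agrees with the top camera once I allow for the wrist camera's earlier ~2.5 mm bias. Moving over the bed.

```bash
python3 -m creep '0.9 0.03 0 0;0.9 0.03 0 0;0.9 0.03 0 0;0.9 0.03 0 0;0.9 0.03 0 0;0.82 0 0 0;0 0 0 0;0 0 0 0' 0.45;  python3 -m creep '0 0 0.6 0;0 0 0.6 0;0 0 0.6 0;0 0 0.6 0;0 0 0.6 0;0 0 0 0;0 0 0 0;0 0 0 0' 0.45
python3 - <<'E'
from meas import *
s=arm.read_state();R,p=tool(s);print(p,R[:,0])
ims=[]
for cam,b in(("wrist",(120,520,60,400)),("top",(220,400,220,330))):
    I,D=vision.grab_frame(cam);np.savez(cam+"5.npz",I=I,D=D)
    u0,u1,v0,v1=b;ims.append(cv2.resize(I[v0:v1,u0:u1],(400,300) if cam=="top" else (400,340)))
ims[1]=np.vstack([ims[1],np.zeros((40,400,3),np.uint8)])
cv2.imwrite("pics/m5.png",np.hstack(ims)[...,::-1])
E
```

```text
t: 7.6
position: [0.4911, -0.0667, 0.1424]
eef_rot: [2.53, 1.861, 0.0]
ft_force: [0.4, 1.0, -1.2]
width: 0.0497
grasp_force: 30.0
t: 8.27
position: [0.4907, -0.0674, 0.0679]
eef_rot: [2.532, 1.858, 0.001]
ft_force: [0.6, -0.3, -0.2]
width: 0.0492
grasp_force: 30.0
[ 0.4907 -0.0674  0.0679] [ 0.3001  0.9539 -0.0002]
```

View pics/m5.png

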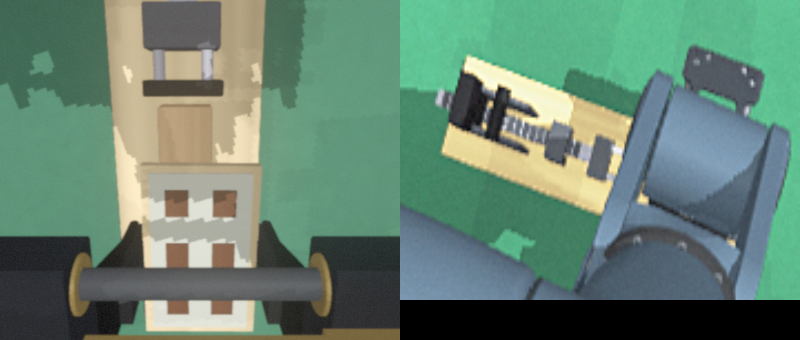

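The panel is about 8 mm to the right of the bed (bed at x≈186, panel at 202 in the left crop). I correct that, lower partway and compare at nearly equal depth.

```bash
python3 -m creep '0.1 -0.1 0 0;0.1 -0.1 0 0;0.09 -0.11 0 0;0 0 0.5 0;0 0 0.5 0;0 0 0.3 0;0 0 0 0;0 0 0 0' 0.45
python3 - <<'E'
from meas import *
s=arm.read_state();R,p=tool(s);print(p,R[:,0])
I,D=vision.grab_frame("wrist");np.savez("w6.npz",I=I,D=D)
print("tcp axis px",proj("wrist",p),proj("wrist",[p[0],p[1],.03]))
J=I.astype(int);
for v in(100,130,150,165,200,225,235,245,260):
    g=(J[v,:,0]>J[v,:,1]-2)&(J[v].sum(-1)>60); e=np.flatnonzero(np.diff(g.astype(int)));print(v,e[(e>180)&(e<460)])
cv2.imwrite("pics/w6.png",cv2.resize(I[60:400,160:480],(640,680))[:600,:,::-1])
E
```

```text
t: 9.03
position: [0.4846, -0.0566, 0.0349]
eef_rot: [-2.531, -1.86, 0.001]
ft_force: [0.1, 0.5, -0.5]
width: 0.0495
grasp_force: 30.0
[ 0.4846 -0.0566  0.0349] [0.2985 0.9544 0.    ]
tcp axis px [318.6959 299.6679] [318.7238 295.4294]
100 [229 344 345 348 349 413]
130 [231 411]
150 [232 410]
165 [233 408]
200 [236 405]
225 [237 404]
235 [238 276 277 284 286 293 295 297 298 404]
245 [239 272 275 276 278 279 280 283 285 288 290 291 292 295 297 298 299 301
 302 314 315 320 321 322 323 367 368 403]
260 [240 271 274 275 279 281 282 315 316 317 318 320 321 322 323 326 329 402]
```

View pics/w6.png

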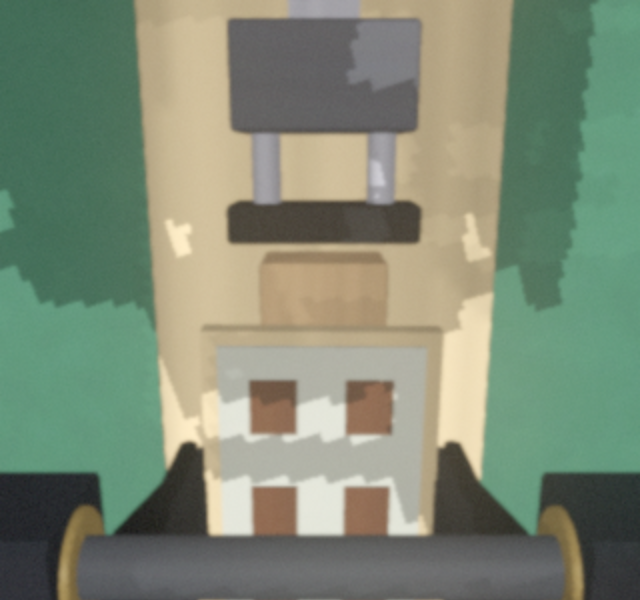

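Bed, pad and panel now line up (crop x ≈ 323, 324, 323), and the panel's end is about 18 mm from the pad. Lower it and release.

```bash
python3 -m creep '0 0 0.2 0;0 0 0.2 0;0 0 0.15 0;0 0 0.11 0;0 0 0 0;0 0 0 0;0 0 0 0;0 0 0 0' 0.45; python3 -m creep '0 0 0 0;0 0 0 0;0 0 0 0;0 0 0 0;0 0 0 0;0 0 0 0;0 0 0 0;0 0 0 0' 0.75;  python3 -m creep '0 0 0 0;0 0 -0.2 0;0 0 -0.6 0;0 0 -1 0;0 0 -1 0;0 0 -1 0;0 0 -1 0;0 0 -1 0' 1
python3 - <<'E'
from meas import *
s=arm.read_state();R,p=tool(s);print(p,R[:,0])
I,D=vision.grab_frame("wrist");np.savez("w7.npz",I=I,D=D)
cv2.imwrite("pics/w7.png",I[...,::-1])
print("tcp",proj("wrist",[p[0],p[1],.03]))
E
```

```text
t: 9.75
position: [0.4851, -0.057, 0.0186]
eef_rot: [2.532, 1.86, 0.0]
ft_force: [-0.9, 0.4, -0.4]
width: 0.0495
grasp_force: 30.0
t: 10.42
position: [0.485, -0.057, 0.0186]
eef_rot: [2.532, 1.86, 0.0]
ft_force: [-0.6, 1.0, -0.4]
width: 0.0653
grasp_force: 0.0
t: 11.08
position: [0.4846, -0.0568, 0.1651]
eef_rot: [-2.532, -1.86, 0.0]
ft_force: [1.1, -0.2, 0.2]
width: 0.0869
grasp_force: 0.0
[ 0.4846 -0.0568  0.1651] [0.2989 0.9543 0.    ]
tcp [314.5793 228.9577]
```

View pics/w7.png

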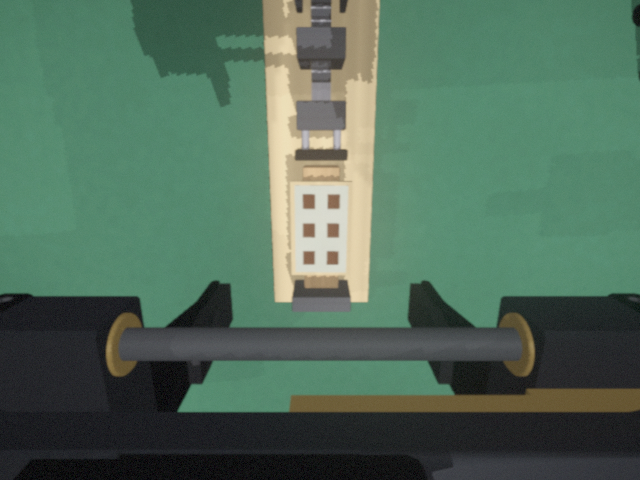

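The panel lies on the bed, centred, at (321,228), with the fence at (321,292) and the pad at (321,154). Next I approach the handle and measure it.

```bash
python3 -m creep '0.3 0 -0.8 0;0.7 0 -0.8 0;1 0 0 0;1 0 0 0;1 0 0 0;0 0 0 0;0 0 0 0;0 0 0 0' 1
python3 - <<'E'
from meas import *
s=arm.read_state();R,p=tool(s);print(p,R[:,0])
I,D=vision.grab_frame("wrist");np.savez("w8.npz",I=I,D=D)
c=vision.camera_info("wrist");print("cam",-np.array(c['R']).T@c['t'])
ux=np.array([-.298,-.9545]);uy=np.array([.9545,-.298]);o=np.array([.5108,.0229])
for q,z in(("handle_back",.143),("trigger_bar",.142),("pad_face",.033),("fence_face",.03)):
    for r in vision.tip_of("wrist",q)[:2]:
        X=ray("wrist",r['uv'],z)[:2];print(q,r,X,"clamp xy",(X-o)@ux*1e3,(X-o)@uy*1e3)
K,Rc,t=[np.array(c[k]) for k in("K","R","t")]
vv,uu=np.mgrid[0:480,0:640];X=(np.stack([uu,vv,np.ones_like(uu)],-1)@np.linalg.inv(K).T*D[...,None]-t)@Rc
q=X[(D>0)&(X[...,2]<.17)];q=np.c_[(q[:,:2]-o)@ux,(q[:,:2]-o)@uy,q[:,2]]*1e3
q=q[abs(q[:,1])<40]
for nm,z0,z1,x0,x1 in(("handle",153,162,-170,-115),("bar",146,152,-128,-60),("padtop",45,49,0,45),("headtop",42,70,-10,12),("paneltop",35,39,30,125),("fence",46,50,125,160)):
    k=q[(q[:,2]>z0)&(q[:,2]<z1)&(q[:,0]>x0)&(q[:,0]<x1)]
    if len(k)>5:print(nm,len(k),np.percentile(k,[2,50,98],axis=0).round(1).tolist())
E
```

```text
t: 11.8
position: [0.5144, 0.0383, 0.2035]
eef_rot: [-2.531, -1.861, 0.001]
ft_force: [0.2, 0.6, -0.3]
width: 0.0872
grasp_force: 0.0
[0.5144 0.0383 0.2035] [ 0.2982  0.9545 -0.0006]
cam [0.5379 0.112  0.3652]
handle_back {'uv': [319.4, 29.5], 'p': 0.69} [0.5541 0.1641] clamp xy -147.64848209978786 -0.7699878661029669
trigger_bar {'uv': [319.4, 110.6], 'p': 0.56} [0.5417 0.1244] clamp xy -106.05952943511247 -0.7260113306579719
pad_face {'uv': [319.2, 262.9], 'p': 0.74} [ 0.5015 -0.0025] clamp xy 27.01953629048113 -1.3441506512649097
pad_face {'uv': [597.2, 164.2], 'p': 0.47} [0.7683 0.0123] clamp xy -66.56721989829023 248.91765772883574
fence_face {'uv': [323.5, 359.5], 'p': 0.94} [ 0.4726 -0.1093] clamp xy 137.60206993119485 2.9861596610238905
handle 2864 [[-147.7, -21.2, 153.7], [-140.0, -0.7, 155.5], [-132.6, 20.5, 157.1]]
bar 1593 [[-111.2, -21.5, 146.2], [-105.7, -0.7, 148.1], [-100.4, 20.6, 149.9]]
padtop 355 [[17.2, -19.6, 45.1], [20.9, -0.9, 46.5], [25.3, 18.6, 48.0]]
headtop 598 [[-9.4, -17.8, 42.4], [-2.9, -0.8, 51.6], [9.7, 17.1, 53.1]]
paneltop 2315 [[42.8, -24.5, 35.2], [67.3, -0.9, 36.7], [93.0, 23.1, 38.2]]
fence 596 [[137.2, -24.6, 46.3], [143.9, -1.0, 47.7], [151.2, 22.7, 49.0]]
```

```bash
python3 -m creep '0.8 0.01 0 0;0.9 0.01 0 0;0.9 0.01 0 0;0.9 0.01 0 0;0.82 0.01 0 0;0 0 0 -1;0 0 0 -1;0 0 0 -1' 1;python3 -m creep '0 0 0 -1;0 0 0 -1;0 0 0 -1;0 0 0 -1;0 0 0 -1;0 0 0 -1;0 0 0 -1;0 0 0 -1' 1;python3 -m creep '0 0 0 -1;0 0 0 -1;0 0 0 -1;0 0 0 -1;0 0 0 0;0 0 0 0;0 0 0 0;0 0 0 0' 1
cat > cl.py <<'E'
from meas import *
ux=np.array([-.298,-.9545]);uy=np.array([.9545,-.298]);o=np.array([.5108,.0229])+.0013*ux
def where():
    s=arm.read_state();R,p=tool(s)
    print("t",s['t'],"TCP clamp x,y,z",(p[:2]-o)@ux*1e3,(p[:2]-o)@uy*1e3,p[2]*1e3,"yaw",np.degrees(np.arctan2(R[1,0],R[0,0])),"w",s['width'],"gf",s['grasp_force'],"ft.ux",np.array(s['ft_force'])[:2]@ux)
def cloud(cam):
    I,D=vision.grab_frame(cam)
    c=vision.camera_info(cam);K,Rc,t=[np.array(c[k]) for k in("K","R","t")]
    vv,uu=np.mgrid[0:480,0:640];X=(np.stack([uu,vv,np.ones_like(uu)],-1)@np.linalg.inv(K).T*D[...,None]-t)@Rc
    q=X[D>0];J=I[D>0];q=np.c_[(q[:,:2]-o)@ux,(q[:,:2]-o)@uy,q[:,2]]*1e3
    k=abs(q[:,1])<45
    return I,q[k],J[k]
def feats(q):
    for nm,z0,z1,x0,x1,w in(("head",49,56,-30,60,15),("pad",43,48.5,10,65,18),("panel",34,39,20,140,22),("fence",45.5,51,128,165,22)):
        k=q[(q[:,2]>z0)&(q[:,2]<z1)&(q[:,0]>x0)&(q[:,0]<x1)&(abs(q[:,1])<w)]
        print(nm,len(k),np.percentile(k,[2,50,98],axis=0).round(1)[:,0] if len(k)>5 else "")
E
python3 - <<'E'
from cl import *
where()
for cam in("wrist","top","scene"):
    print(cam);I,q,J=cloud(cam);feats(q);print(proj(cam,[*(o+ux*.03),.047]))
E
```

```text
t: 12.72
position: [0.5484, 0.1411, 0.2033]
eef_rot: [-2.203, -2.239, 0.001]
ft_force: [-0.6, 0.3, -0.1]
width: 0.0869
grasp_force: 0.0
t: 13.38
position: [0.5484, 0.1405, 0.2034]
eef_rot: [-1.104, -2.941, 0.0]
ft_force: [-0.2, 0.7, -0.4]
width: 0.0871
grasp_force: 0.0
t: 14.05
position: [0.5484, 0.141, 0.2035]
eef_rot: [-0.478, -3.105, 0.0]
ft_force: [0.0, 0.1, 0.4]
width: 0.0865
grasp_force: 0.0
t 14.05 TCP clamp x,y,z -125.1928107373162 0.6713395772618841 203.51441353353854 yaw 162.5064874108054 w 0.08653782749107325 gf 0.0 ft.ux -0.10935321934394794
wrist
head 747 [-18.3  -8.9   1.1]
pad 399 [12.2 18.8 23.3]
panel 4149 [ 41.6  81.8 136.3]
fence 807 [135.4 141.9 149.4]
[149.0414 224.5127]
top
head 101 [-18.3  -7.5  20.8]
pad 38 [13.8 19.1 32.7]
panel 432 [ 41.2  80.8 118.9]
fence 76 [135.7 142.7 148.8]
[325.9114 282.1894]
scene
head 52 [-19.6 -10.9  13.9]
pad 22 [11.9 17.2 20.8]
panel 237 [ 39.7  74.8 116.8]
fence 51 [134.3 139.8 147.4]
[304.4333 251.7503]
```

```bash
python3 -m creep '0 0 0.4 0;0 0 0.4 0;0 0 0.5 0;0 0 0.5 0;0 0 0.5 0;0 0 0.5 0;0 0 0.4 0;0 0 0 0' 1;python3 -m creep '0 0 0 0;0 0 0 0;0 0 0 0;0 0 0 0;0 0 0 0;0 0 0 0;0 0 0 0;0 0 0 0' 0.62
python3 - <<'E'
from cl import *
where()
for cam in("wrist","top"):
    print(cam);I,q,J=cloud(cam);feats(q)
    if cam=="wrist":print(proj(cam,[*(o+ux*.03),.047]));cv2.imwrite("pics/w9.png",I[...,::-1])
E
```

```text
t: 14.87
position: [0.5463, 0.141, 0.1206]
eef_rot: [-0.474, -3.1, 0.002]
ft_force: [1.2, 0.3, 0.6]
width: 0.0872
grasp_force: 0.0
t: 15.53
position: [0.5484, 0.1412, 0.1238]
eef_rot: [0.475, 3.105, 0.0]
ft_force: [0.5, 0.2, -0.2]
width: 0.0546
grasp_force: 0.0
t 15.5333 TCP clamp x,y,z -125.41910575990606 0.6852101594179844 123.7680383073849 yaw 162.60953797765842 w 0.05462696697355193 gf 0.0 ft.ux -0.3270528955918284
wrist
head 1276 [-18.3  -9.    1. ]
pad 692 [14.6 18.4 23.4]
panel 5376 [ 41.2  72.4 105.8]
fence 0 
[ 96.5965 251.6364]
top
head 109 [-18.4  -8.   21.1]
pad 39 [13.8 19.2 49.7]
panel 423 [ 40.9  79.3 119.4]
fence 75 [135.5 141.5 148.8]
```

View pics/w9.png

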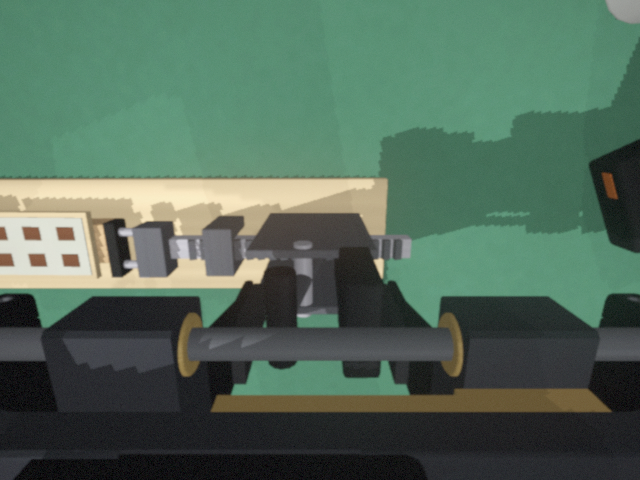

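The view shows the fingers straddling the bar (283,320) and the handle (360,310), with the pad at (115,248) and head at (155,250) still visible. First stroke.

```bash
python3 -m creep '0 0.04 0 0;0 0.1 0 0;0 0.08 0 0;0 0.04 0 0;0 0 0 0;0 0 0 0;0 0 0 0;0 0 0 0' 0.41
python3 - <<'E'
from cl import *
where();I,q,J=cloud("wrist");feats(q)
E
python3 -m creep '0 -0.04 0 0;0 -0.1 0 0;0 -0.08 0 0;0 -0.04 0 0;0 0 0 0;0 0 0 0;0 0 0 0;0 0 0 0' 0.61
python3 - <<'E'
from cl import *
where();I,q,J=cloud("wrist");feats(q)
E
```

```text
t: 16.3
position: [0.5505, 0.1483, 0.1236]
eef_rot: [0.475, 3.105, 0.003]
ft_force: [-0.1, 3.0, 1.6]
width: 0.0363
grasp_force: 12.9
t 16.3 TCP clamp x,y,z -132.87841592861926 0.5591179909379476 123.6492352786735 yaw 162.59337416054015 w 0.03632937257373801 gf 12.852048764470965 ft.ux -2.8384985790490265
head 1294 [-7.4  1.8 12. ]
pad 737 [22.  29.4 34.4]
panel 4732 [27.1 68.4 98.2]
fence 0 
t: 17.02
position: [0.5482, 0.1404, 0.1233]
eef_rot: [-0.475, -3.105, 0.002]
ft_force: [0.4, -0.3, -1.1]
width: 0.0527
grasp_force: 0.0
t 17.0167 TCP clamp x,y,z -124.58493088362611 0.736390286161695 123.33603597203755 yaw 162.6200238822987 w 0.05267226019265605 gf 0.0 ft.ux 0.1403870963690092
head 1281 [-7.5  1.8 11.9]
pad 730 [20.1 28.9 34.2]
panel 5459 [ 26.8  72.5 106.2]
fence 0
```

```bash
python3 -m creep '0 0.04 0 0;0 0.1 0 0;0 0.08 0 0;0 0.04 0 0;0 0 0 0;0 0 0 0;0 0 0 0;0 0 0 0' 0.41
python3 -m creep '0 -0.04 0 0;0 -0.1 0 0;0 -0.08 0 0;0 -0.04 0 0;0 0 0 0;0 0 0 0;0 0 0 0;0 0 0 0' 0.61
python3 - <<'E'
from cl import *
where();I,q,J=cloud("wrist");feats(q)
E
```

```text
t: 17.73
position: [0.5507, 0.1483, 0.1236]
eef_rot: [0.475, 3.105, 0.003]
ft_force: [1.4, 4.3, 0.1]
width: 0.0355
grasp_force: 13.4
t: 18.4
position: [0.5479, 0.1404, 0.1234]
eef_rot: [-0.474, -3.105, 0.002]
ft_force: [-0.2, -0.2, 0.1]
width: 0.0531
grasp_force: 0.0
t 18.4 TCP clamp x,y,z -124.54363889350635 0.38007016384788983 123.35589415920973 yaw 162.62106468367548 w 0.05306343513241325 gf 0.0 ft.ux 0.27639333854788234
head 1288 [ 3.6 12.9 23. ]
pad 732 [34.7 40.2 45.4]
panel 4620 [ 37.8  78.2 107.2]
fence 0
```

```bash
python3 -m creep '0 0.04 0 0;0 0.1 0 0;0 0.08 0 0;0 0.04 0 0;0 0 0 0;0 0 0 0;0 0 0 0;0 0 0 0' 0.41
python3 -m creep '0 -0.04 0 0;0 -0.1 0 0;0 -0.08 0 0;0 -0.04 0 0;0 0 0 0;0 0 0 0;0 0 0 0;0 0 0 0' 0.61
python3 - <<'E'
from cl import *
where();I,q,J=cloud("wrist");feats(q);I,q,J=cloud("top");feats(q)
E
```

```text
t: 19.12
position: [0.5504, 0.1483, 0.1235]
eef_rot: [0.475, 3.105, 0.003]
ft_force: [2.1, 4.1, -0.3]
width: 0.0354
grasp_force: 14.2
t: 19.78
position: [0.5486, 0.1404, 0.1236]
eef_rot: [0.475, 3.105, -0.002]
ft_force: [0.2, -0.2, 0.5]
width: 0.0532
grasp_force: 0.0
t 19.7833 TCP clamp x,y,z -124.73225120142686 1.0153638715921718 123.58036220621433 yaw 162.61615126781714 w 0.05317913699994914 gf 0.0 ft.ux 0.14123309994446284
head 1292 [14.6 24.  34.1]
pad 977 [14.4 48.8 55.4]
panel 3767 [ 47.7  83.  107.3]
fence 0 
head 106 [-16.3  24.9  52.9]
pad 64 [11.4 48.2 55. ]
panel 438 [ 46.3  94.7 133.4]
fence 79 [135.4 141.2 148.9]
```

```bash
python3 -m creep '0 0.04 0 0;0 0.07 0 0;0 0.05 0 0;0 0 0 0;0 0 0 0;0 0 0 0;0 0 0 0;0 0 0 0' 0.49
python3 - <<'E'
from cl import *
where();I,q,J=cloud("wrist");feats(q)
E
```

```text
t: 20.55
position: [0.5498, 0.145, 0.1238]
eef_rot: [0.475, 3.105, 0.0]
ft_force: [-0.0, -2.5, 2.7]
width: 0.0429
grasp_force: 11.6
t 20.55 TCP clamp x,y,z -129.48758173424775 0.8275236709436931 123.77607504779921 yaw 162.62043631232032 w 0.042896711998175095 gf 11.596156596788205 ft.ux 2.4096533093295203
head 1299 [20.2 29.4 39.6]
pad 985 [19.9 48.9 55.5]
panel 3365 [ 20.7  80.9 102.7]
fence 0
```

```bash
python3 -m creep '0 0 0 0;0 0 0 0;0 0 0 0;0 0 0 0;0 0 0 0;0 0 0 0;0 0 0 0;0 0 0 0'
python3 - <<'E'
from cl import *
where();I,q,J=cloud("wrist");feats(q)
T,q,J=cloud("top");feats(q)
a=cv2.resize(I[180:320,0:420],(800,267));b=cv2.resize(T[230:330,230:400],(560,329),interpolation=cv2.INTER_CUBIC)
b=np.hstack([b,np.zeros((329,240,3),np.uint8)])
cv2.imwrite("pics/f.png",np.vstack([a,b])[...,::-1])
E
```

```text
t: 21.27
position: [0.5498, 0.145, 0.1238]
eef_rot: [0.475, 3.105, 0.0]
ft_force: [-0.5, -1.5, 4.8]
width: 0.0429
grasp_force: 11.5
t 21.2667 TCP clamp x,y,z -129.4967920415287 0.8017037043389769 123.7701350573978 yaw 162.61425153789136 w 0.042868119544784984 gf 11.502915277378634 ft.ux 1.5655704107231547
head 1298 [20.2 29.5 39.7]
pad 972 [20.  48.9 55.6]
panel 3343 [ 20.7  80.9 102.9]
fence 0 
head 112 [-14.9  29.9  50. ]
pad 66 [11.3 48.9 59.3]
panel 420 [ 56.2  94.4 133.5]
fence 79 [135.7 142.  149. ]
```

View pics/f.png

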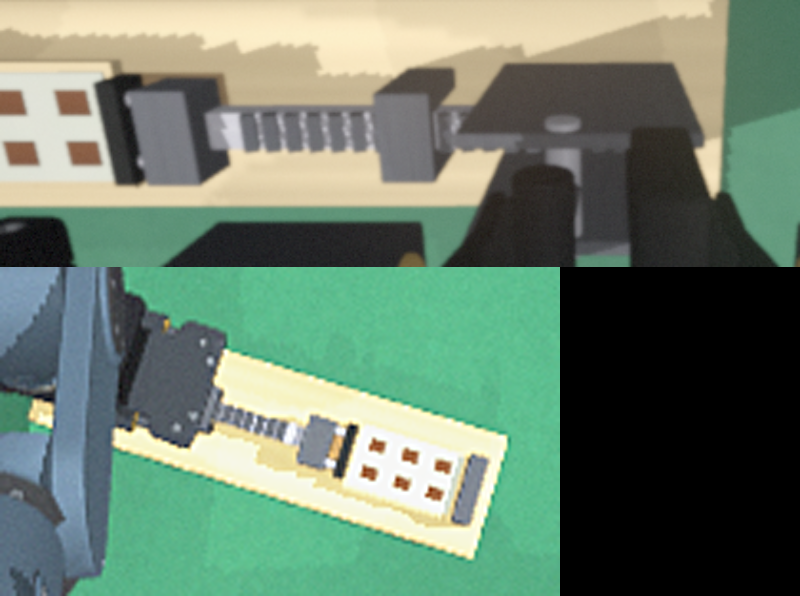

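The panel is flush between the pad (345,450) and the fence (470,490). The pad is about half compressed (~6.5 mm), and the fingers still hold bar and handle. Handing in.

```bash
python3 -c "
from station import job
print(job.sign_off())"
```

```text
the job is handed in; nothing more can be done
None
```

The job is handed in: the middle-sized panel was lifted by its long edges, laid on the bed and released, then pushed to the fence; by camera the pad is about 6.5 mm into its travel, and the trigger is still squeezed in the gripper (about 21 s used).

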